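# Fish the straightedge out of the packing case

## Task

The long wooden straightedge lies in the packing case with both ends caught under the boards nailed over the ends of its top. Take it by its red grip, bring one end up out of the opening first while the other is still inside, and draw it out at a slant without forcing it against the case or disturbing the other things on and around the case. Finish while holding it: the program ends with the straightedge still in the gripper, roughly level and motionless, over the case, a hand's breadth clear above it and touching nothing else.

Things in the scene. Friction and masses are not known exactly. Their poses are not given: they have to be found in the camera images.
- case: Pale wooden packing case, fixed, 180 x 440 x 86 mm (x, y, z); origin at its underside's centre, y along its length. Floor 8 mm thick, walls 10 mm; inside 160 (x) x 420 mm (y). At each end a board 8 mm thick (from 78 to 86 mm above the origin) covers the top from y = 100 mm out to the end, likewise at negative y. The opening between them, 200 mm long (y) by 160 wide (x), is centred.
- ruler_grip (a point): Grip point in the middle of the straightedge, in its red block: 18 mm thick (x), 32 mm long (y), standing 50 mm above the strip. The point is on the block's centre line, 38 mm above the strip's underside (20 mm below the block's top, 30 mm above the strip's upper face). Axes as the straightedge, z up.
- ruler_end_l (a point): Middle of the straightedge's +y end face, half-way up its 8 mm thickness (140 mm from the middle).
- ruler_end_r (a point): Middle of the straightedge's -y end face, half-way up its 8 mm thickness (140 mm from the middle).
- bowl_lid: Loose dark wooden bowl lid, 100 mm across and 16 mm high, lying on one end board of the case (either end); origin at the centre of its underside. To be left alone.
- tape_roll: Loose yellow roll of tape, 92 mm across and 22 mm high, lying flat on the other end board of the case; origin at the centre of its underside. To be left alone.
- bowl_black: Dark wooden bowl full of black stones, 136 mm across and 88 mm high, on the table beside one end of the case; origin at the centre of its underside. To be left alone.
- bowl_white: The same with white stones, beside the other end of the case. To be left alone.
- spare_lid: Second dark wooden bowl lid, 100 mm across and 16 mm high, on the table; origin at the centre of its underside. To be left alone.
- ruler: The straightedge: a dark wooden strip 30 x 280 x 8 mm (x, y, z), about 0.14 kg, with the red grip block on its middle. It lies flat on the case floor, y roughly along the case's y (within 0.1 rad), each end 20 to 60 mm under a board. Origin at the centre of the strip's underside.

How it is judged:
By the outcome, as a careful person would: the job done as asked, in the order asked, and still so for the second after the job is handed in, while the arm keeps its last pose, push and grip.
It also fails if it takes over 42 s, if anything falls off the work surface, if the arm or the gripper's body presses on something with over 40 N, if the wrist force passes 120 N, or if a joint passes its speed limit or range.

## Robot

A 7-joint arm with a two-finger parallel gripper is mounted at the origin on the work surface. World frame = base frame: x ahead of the robot, y to its left, z up, the work surface at z = 0. Lengths are in m, angles in degrees, forces in N, time in s.
With the tool pointing down it reaches from about 0.425 to 0.875 m from the base axis. Payload 4.7 kg.
Tool frame: the origin (TCP) lies between the finger pads; the fingertips stand 19 mm ahead of it and the grasp point (between the pads) is the TCP; x points along the fingers, z is the direction in which the jaws open and shut, and the axes are right-handed (so a half turn about x gives the same grasp; the last joint's range is limited). The gripper opens to 87 mm and grips with 3 to 60 N. Pads are 19 mm wide; open, the fingers measure 117 mm over their backs; the gripper's body (75 mm by 190 mm) begins 51 mm behind the grasp point.
Start: joints at [-67.03, 18.392, -4.016, 83.108, 1.295, 78.541, -3.26], TCP at [0.245, 0.602, 0.242] pointing down, gripper open.
Joint ranges: [-163.93, 163.93], [-17.29, 119.83], [-79.2, 71.16], [3.27, 140.29], [-89.18, 269.18], [5.43, 117.66], [-154.24, 154.24]. Speed limits (degrees/s): [147.25, 147.25, 180, 180, 180, 180, 180].

## Interface

Orientations are given as [roll, pitch, yaw] about the fixed x, y, z axes, in that order (R = Rz(yaw) Ry(pitch) Rx(roll)).
In Python, from cell import monitor, read_camera, camera_model, env, regions_of gives the robot as it stands. The module is installed in compiled form; this text tells all that it offers.
- The arm moves only by the tool step_arm, never from a script. Its argument "deltas" is a list of rows, each a list of 5 numbers: the gripper's target within -1 to 1 (fully open at 1, half-way at 0, shut at -1), then the shift along the tool's x, y, z in m, then the turn about the tool's x in degrees. A call has 1 to 12 rows; each row is the pose to reach, as a shift and turn from the pose commanded when the call began, along the tool's axes at that moment; what a row does not reach only later rows make up. A row lasts 1/8 s, in which the tool goes at most 62.5 mm and 10.7 degrees, less where a joint would pass 70% of its speed; a pose out of reach is approached as far as the arm can. A call with a gripper value outside its range is refused whole. The fingers move at their own pace and stop on an object; "newtons" is the grip in N (left out, the last holds). Time passes only in rows, so rows that repeat a pose let the fingers close. It gives the time, the measured TCP pose, the force and the opening at its end, in the units of the state.
- monitor.get_obs(): the state, without advancing time (a new reading comes with each control period).
- read_camera(name): name is "scene" or "side" or "wrist"; returns (picture, depth): 480x640x3 uint8, red, green, blue; 480x640 float32, m along the optical axis (not along the pixel's ray), 0 where there is no reading.
- camera_model(name): a dict with "fx", "fy", "cx", "cy" (pixels), "k1" (the pictures are not rectified: a ray, as slopes to the right and down, at radius r is drawn at 1 + k1 r^2 times it, then the intrinsics apply), "xyz" and "attitude" of the camera in the world. Camera axes: x right, y down, z forward; pixel columns grow to the right and rows downward; lengths in m; the calibration is good to about 2 mm. A picture is of the moment at which its call begins: read the wrist's pose just before it. camera_model takes no time and is no camera call; for the wrist camera it gives the pose at the moment of the call.
- env.sign_off(): hands the job in, once; it reports no verdict.
Trained networks look in the newest picture that a camera, given by its name, has taken for a name from the list of things; names that differ only in an ending like _2 or _b are one class to them, and where a whole thing is asked for, a point or a joint stands for the part that bears it (a point fixed in the world has none). Each returns a list of dicts, best first, with "p" (0 to 1); they miss things now and then, are a little off and sometimes report something else, mostly with a low value. They report only what shows in the picture. A call takes as long as a camera call.
- regions_of(camera, thing): "pixels" (480x640 bool, what is visible of it) and "pixel" ([column, row] in pixels, amid what is visible of it).
The state is a dict: "time_s": time; "qpos": joint angles; "joint_velocities": joint speeds; "effort": joint torques, N m; "tool_pos": TCP position; "tool_rot": TCP orientation; "force": force on the tool from outside, world axes, zero at the start; "wrist_torque": the same for the moment, N m; "grip_width": finger opening in m.
Only numpy, scipy, OpenCV 4.12 (cv2) and the standard library are available. Lean on these libraries where they do the work, as an engineer would, in place of code of your own. Each camera call takes 0.05 s, during which the arm holds its last target. There are 200 camera calls.

## Working session

There is one attempt and no reset: what is moved stays moved. The work goes in short steps, Python scripts to look and compute and a tool call to move; the robot and the scene stay as the last step left them, time stands still between calls to the robot, and variables do not carry over. Pictures are saved under pics/ and viewed, about 8 in all and at most 12, crops included, and the job is handed in when it is done.

Besides the shell and the picture viewer there is one more tool, called after "Request:" by a JSON object that holds its "op" and its "data". step_arm: Moves the arm, as the interface text tells. Its arguments: {"type":"object","properties":{"deltas":{"type":"array"},"newtons":{"type":"number"}},"required":["deltas"]}

```bash
mkdir -p pics; cat > h.py <<'E'
import numpy as np, cv2
from scipy.spatial.transform import Rotation as R
from cell import monitor, read_camera, camera_model, env, regions_of
def look(n,name=None):
    m=camera_model(n); p,d=read_camera(n)
    if name: cv2.imwrite('pics/'+name,p[:,:,::-1])
    return m,p,d
def pts(m,d,mask):
    v,u=np.nonzero(mask&(d>0)); z=d[v,u]
    x=(u-m['cx'])/m['fx'];y=(v-m['cy'])/m['fy']
    r=np.hypot(x,y);q=r.copy()
    for _ in range(10): q=r/(1+m['k1']*q*q)
    s=np.where(r>0,q/np.maximum(r,1e-9),1)
    c=np.stack([x*s*z,y*s*z,z],1)
    A=R.from_euler('xyz',m['attitude'],degrees=True).as_matrix()
    return c@A.T+np.array(m['xyz'])
E
python3 - <<'E'
from h import *
o=monitor.get_obs(); print({k:o[k] for k in('time_s','tool_pos','tool_rot','force','grip_width')})
for n in('scene','side','wrist'):
    m,p,d=look(n,n+'0.png'); print(n,m)
    if n=='wrist': continue
    for t in('case','ruler_grip','ruler','bowl_lid','tape_roll','bowl_black','bowl_white','spare_lid'):
        for r in regions_of(n,t)[:2]:
            P=pts(m,d,r['pixels']); 
            if len(P): print(t,round(r['p'],2),r['pixel'],len(P),np.percentile(P,[2,50,98],axis=0).round(3).tolist())
a=cv2.imread('pics/scene0.png');b=cv2.imread('pics/side0.png')
E
```

```text
{'time_s': 0.0, 'tool_pos': array([0.24503177, 0.60146975, 0.24045812]), 'tool_rot': array([-177.72166934,   89.8891435 , -109.88110884]), 'force': array([ 0.34993204, -0.37631865, -0.56677258]), 'grip_width': 0.08704895479173218}
scene {'fx': 448.63726055770854, 'fy': 448.63726055770854, 'cx': 322.2206236138715, 'cy': 236.95227353685613, 'k1': 0.006875317680966037, 'xyz': array([ 1.08812531, -0.303552  ,  0.80896736]), 'attitude': array([-136.65690068,    0.79778161,   63.13560595])}
case 0.82 [308.4, 269.3] 14260 [[0.439, -0.256, 0.005], [0.539, -0.059, 0.065], [0.618, 0.169, 0.088]]
ruler_grip 0.88 [322.0, 279.8] 1301 [[0.528, -0.116, 0.008], [0.549, -0.042, 0.016], [0.559, 0.079, 0.066]]
ruler 0.93 [320.7, 278.9] 1228 [[0.53, -0.115, 0.011], [0.549, -0.042, 0.016], [0.559, 0.079, 0.066]]
ruler 0.39 [388.5, 234.2] 1137 [[0.503, 0.087, 0.094], [0.548, 0.127, 0.1], [0.587, 0.173, 0.103]]
bowl_lid 0.72 [389.9, 235.2] 1255 [[0.488, 0.085, 0.085], [0.545, 0.127, 0.1], [0.587, 0.176, 0.103]]
tape_roll 0.76 [242.9, 279.9] 1024 [[0.505, -0.249, 0.088], [0.551, -0.207, 0.106], [0.59, -0.16
[... 1181 characters left out ...]
.167, 0.111]]
bowl_black 0.57 [246.1, 186.3] 1153 [[0.447, 0.404, 0.015], [0.497, 0.436, 0.069], [0.564, 0.527, 0.088]]
bowl_white 0.9 [491.6, 318.8] 2818 [[0.514, -0.54, 0.025], [0.556, -0.487, 0.072], [0.635, -0.422, 0.089]]
bowl_white 0.46 [355.2, 259.7] 8227 [[0.43, -0.261, 0.005], [0.478, -0.079, 0.058], [0.608, 0.163, 0.089]]
spare_lid 0.67 [190.0, 215.7] 405 [[0.252, 0.399, 0.006], [0.295, 0.437, 0.014], [0.341, 0.482, 0.018]]
wrist {'fx': 330.46976470191794, 'fy': 330.46976470191794, 'cx': 321.5515660873457, 'cy': 240.18432254020334, 'k1': -0.026643066961379126, 'xyz': array([0.16972508, 0.63244528, 0.38464779]), 'attitude': array([ 1.63021351e+02, -1.00609307e-02,  6.78459029e+01])}
```

View pics/scene0.png

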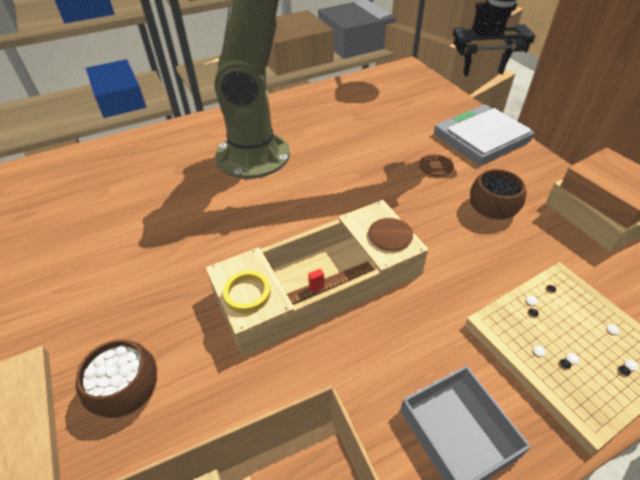

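View pics/side0.png

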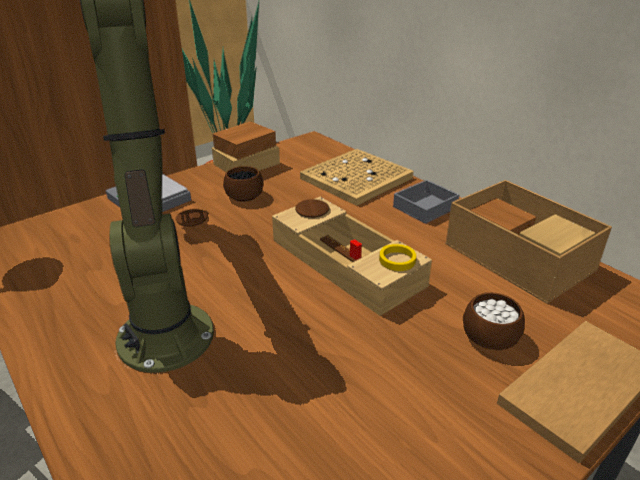

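The scene view shows the case at the middle: tape roll on the -y board (243,280), lid on the +y board (390,235), and the red grip at (317,280). The side view agrees, with the grip at (356,249).

```bash
cat >> h.py <<'E'
def goto(xyz,yaw=None):
    o=monitor.get_obs(); M=R.from_euler('xyz',o['tool_rot'],degrees=True).as_matrix()
    return (M.T@(np.array(xyz)-o['tool_pos'])).round(4), M
def fit(n,save=None):
    m,p,d=look(n,save); out={}
    P=pts(m,d,np.ones(d.shape,bool)); C=p[d>0].astype(int)
    near=(abs(P[:,0]-.53)<.15)&(abs(P[:,1]+.045)<.26)
    red=near&(C[:,0]>150)&(C[:,1]<70)&(C[:,2]<70)
    top=red&(P[:,2]>np.percentile(P[red,2],97)-.004)
    print(n,'red',red.sum(),np.percentile(P[red],[2,98],axis=0).round(4).tolist(),'top',P[top].mean(0).round(4),cv2.minAreaRect((P[top,:2]*1000).astype(np.float32)))
    w=near&(abs(P[:,2]-.086)<.006)&(C.min(1)>90)
    print('case',cv2.minAreaRect((P[w,:2]*1000).astype(np.float32)), np.median(P[w,2]))
    k=near&(C.max(1)<110)&(abs(P[:,2]-.016)<.005)
    if k.sum()>50:
        q=P[k]; q=q[(abs(q[:,0]-np.median(q[:,0]))<.03)]; print('strip',len(q),cv2.minAreaRect((q[:,:2]*1000).astype(np.float32)),np.median(q[:,2]),cv2.fitLine((q[:,:2]*1000).astype(np.float32),2,0,.01,.01).ravel())
    return m,p,d,P,C
E
python3 - <<'E'
from h import *
fit('scene');fit('side')
d,M=goto([.52,-.04,.30]);print(d);print(M.round(3))
E
```

```text
scene red 26 [[0.5471, -0.0701, 0.0582], [0.5536, -0.0436, 0.0677]] top [ 0.5519 -0.0588  0.0649] ((552.3514404296875, -57.52618408203125), (26.273216247558594, 5.826241970062256), 79.50069427490234)
case ((524.1763305664062, -37.80232238769531), (184.47715759277344, 442.01104736328125), 1.0193785429000854) 0.0855627417732594
strip 402 ((545.1940307617188, -14.918441772460938), (196.18197631835938, 29.792463302612305), 89.99207305908203) 0.015469938197052113 [ 4.4192892e-02 -9.9902302e-01  5.4763965e+02  2.6780350e+00]
side red 47 [[0.5325, -0.0736, 0.0633], [0.5507, -0.0406, 0.0699]] top [ 0.5394 -0.0593  0.0677] ((540.739013671875, -57.70454025268555), (33.34344482421875, 13.598751068115234), 81.39327239990234)
case ((520.8717041015625, -39.9267578125), (185.19712829589844, 443.8285217285156), 0.5408587455749512) 0.08691736238917142
strip 325 ((531.4310302734375, -57.61512756347656), (408.4717102050781, 58.48713684082031), 89.80126953125) 0.01656748688438303 [ 2.7705776e-02  9.9961615e-01  5.3592725e+02 -1.0945666e+01]
[-0.0585 -0.4966 -0.4909]
[[ 0.    -0.926  0.377]
 [ 0.     0.377  0.926]
 [-1.    -0.     0.   ]]
```

Request:
{"op": "step_arm", "data": {"deltas": [[0.1, -0.06, -0.0425, -0.041, 5.4], [0.1, -0.06, -0.084, -0.082, 11], [0.1, -0.06, -0.125, -0.123, 16], [0.1, -0.06, -0.166, -0.164, 22], [0.1, -0.06, -0.207, -0.205, 27], [0.1, -0.06, -0.248, -0.246, 32.5], [0.1, -0.06, -0.289, -0.287, 38], [0.1, -0.06, -0.33, -0.328, 43.5], [0.1, -0.06, -0.372, -0.369, 49], [0.1, -0.06, -0.414, -0.41, 54.5], [0.1, -0.06, -0.456, -0.45, 60], [0.1, -0.06, -0.497, -0.491, 65.4]]}}

```text
time_s: 2.55
tool_pos: [0.5209, -0.0419, 0.302]
tool_rot: [23.9, 89.9, 26.2]
force: [0.5, -0.4, -0.2]
grip_width: 0.0481
```

Request:
{"op": "step_arm", "data": {"deltas": [[0.1, 0, 0, 0, 0], [0.1, 0, 0, 0, 0], [0.1, 0, 0, 0, 0]]}}

```text
time_s: 2.92
tool_pos: [0.5201, -0.0385, 0.3015]
tool_rot: [96.5, 90.0, 99.2]
force: [0.1, -0.5, -0.3]
grip_width: 0.0479
```

```bash
python3 - <<'E'
from h import *
fit('wrist','wrist1.png')
o=monitor.get_obs(); print(o['time_s'],o['tool_pos'],o['tool_rot'],o['grip_width'],o['force'])
d,M=goto([.545,-.057,.046]);print(d);print(M.round(3))
E
```

```text
wrist red 138 [[0.5327, -0.0634, 0.0233], [0.5501, -0.0391, 0.0667]] top [ 0.5416 -0.0504  0.0646] ((541.700439453125, -52.712890625), (27.22753143310547, 17.884796142578125), 89.07071685791016)
case ((522.5394287109375, -43.298248291015625), (180.64773559570312, 432.69232177734375), 0.8049628138542175) 0.08586365569670845
strip 730 ((541.8855590820312, -17.230331420898438), (161.15350341796875, 27.858959197998047), 89.29817962646484) 0.015925241051543776 [ 6.0935706e-02 -9.9814171e-01  5.4156702e+02  3.6791344e+01]
2.975 [ 0.52009998 -0.03854048  0.30156345] [87.55131978 89.96573803 90.16741967] 0.04793699594208231 [-3.34426776e-01 -8.68594612e-01 -7.02739248e-04]
[ 0.2556 -0.0197  0.024 ]
[[-0.    -0.046  0.999]
 [ 0.001  0.999  0.046]
 [-1.     0.001  0.   ]]
```

View pics/wrist1.png

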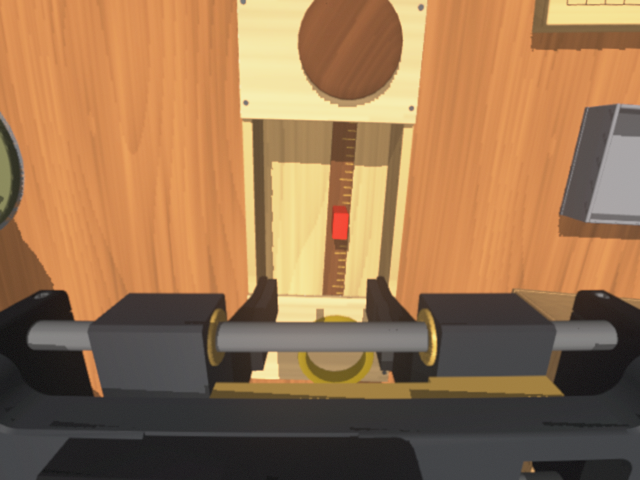

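The wrist view shows the red block at (341,222) in the opening with clear room on both sides, lid ahead at (350,45) and tape behind at (335,350). The three views put the grip at (0.542, -0.056), with the ruler offset toward -y. So I'll slide it to -y and bring the +y end up.

Request:
{"op": "step_arm", "data": {"deltas": [[0.1, 0.04, -0.0155, 0.0212, 0], [0.1, 0.09, -0.0155, 0.0212, 0], [0.1, 0.14, -0.0155, 0.0212, 0], [0.1, 0.17, -0.0155, 0.0212, 0], [0.1, 0.2, -0.0155, 0.0212, 0], [0.1, 0.22, -0.0155, 0.0212, 0], [0.1, 0.24, -0.0155, 0.0212, 0], [0.1, 0.25, -0.0155, 0.0212, 0], [0.1, 0.2555, -0.0155, 0.0212, 0], [0.1, 0.2555, -0.0155, 0.0212, 0], [0.1, 0.2555, -0.0155, 0.0212, 0]]}}

```text
time_s: 4.35
tool_pos: [0.5427, -0.0547, 0.0468]
tool_rot: [6.8, 89.9, 9.3]
force: [-0.0, 0.4, 0.1]
grip_width: 0.0479
```

```bash
python3 - <<'E'
from h import *
m,p,d=look('scene'); a=cv2.resize(p[150:350,170:450],None,fx=2.5,fy=2.5)
w=read_camera('wrist')[0]; 
cv2.imwrite('pics/pre.png',np.vstack([a,cv2.resize(w[200:480],(700,306))])[:600,:,::-1][:, :] if False else cv2.resize(a,(700,500))[:,:,::-1])
o=monitor.get_obs(); print(o['tool_pos'],o['tool_rot'],o['force'])
E
```

```text
[ 0.54263797 -0.05479901  0.0466984 ] [ 9.89604149 89.92780147 12.33328685] [-0.37314431 -0.09249483 -0.65312391]
```

View pics/pre.png

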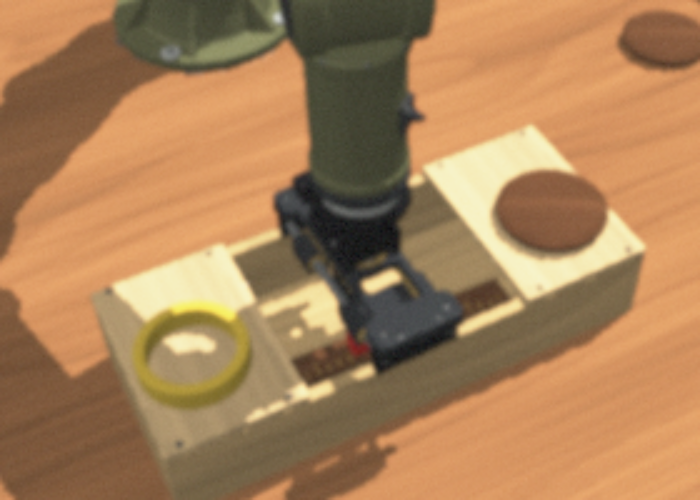

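The gripper straddles the red block, visible at (358,347), and is clear of walls, lid and tape. Next I close gently.

Request:
{"op": "step_arm", "data": {"deltas": [[-1, 0, 0, 0, 0], [-1, 0, 0, 0, 0], [-1, 0, 0, 0, 0], [-1, 0, 0, 0, 0], [-1, 0, 0, 0, 0], [-1, 0, 0, 0, 0]], "newtons": 4}}

```text
time_s: 5.2
tool_pos: [0.5423, -0.0548, 0.0461]
tool_rot: [6.2, 90.0, 8.7]
force: [0.4, -0.2, -0.8]
grip_width: 0.0182
```

Request:
{"op": "step_arm", "data": {"deltas": [[-1, -0.003, 0, 0, 0], [-1, -0.006, 0, 0, 0], [-1, -0.009, 0, 0, 0], [-1, -0.012, 0, 0, 0], [-1, -0.012, 0, 0, 0], [-1, -0.012, 0, 0, 0]]}}

```text
time_s: 5.95
tool_pos: [0.5421, -0.0547, 0.0581]
tool_rot: [75.0, 90.0, 77.4]
force: [0.3, -0.0, -1.4]
grip_width: 0.0178
```

```bash
python3 - <<'E'
from h import *
m,p,d=look('scene'); cv2.imwrite('pics/lift1.png',cv2.resize(p[190:330,190:440],None,fx=3,fy=3,interpolation=2)[:,:,::-1])
for r in regions_of('scene','ruler')[:1]:
    P=pts(m,d,r['pixels']); C=p[r['pixels']&(d>0)].astype(int); q=P[(C.max(1)<130)]
    for lo,hi in((-.2,-.1),(-.1,-.06),(-.06,0),(0,.1)):
        s=q[(q[:,1]>lo)&(q[:,1]<hi)]; print(len(s),np.median(s,axis=0).round(4) if len(s) else '')
o=monitor.get_obs(); print(o['tool_pos'],o['tool_rot'],o['force'],o['wrist_torque'],o['grip_width'])
print(goto([0,0,0])[1].round(3))
E
```

```text
130 [ 0.5496 -0.1111  0.0272]
214 [ 0.5509 -0.0797  0.0275]
4 [ 0.557  -0.0577  0.0259]
213 [0.5407 0.062  0.0277]
[ 0.54203909 -0.054761    0.05795246] [161.57260555  89.98838886 164.01355919] [ 0.25799211 -0.76248356 -0.95001941] [-0.08439035 -0.05149691 -0.02459137] 0.018032527023779842
[[-0.    -0.043  0.999]
 [ 0.     0.999  0.043]
 [-1.     0.    -0.   ]]
```

View pics/lift1.png

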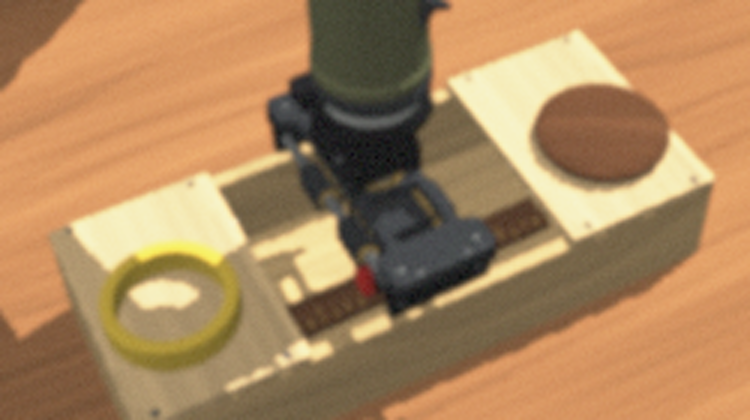

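The block is in the jaws and the strip is level, about 12 mm up, with its upper face at z≈0.0276. I now slide it toward -y under the tape board, then raise it level until it is just below the board.

Request:
{"op": "step_arm", "data": {"deltas": [[-1, -0.003, -0.008, 0, 0], [-1, -0.008, -0.018, 0, 0], [-1, -0.013, -0.028, 0, 0], [-1, -0.018, -0.036, 0, 0], [-1, -0.024, -0.043, 0, 0], [-1, -0.03, -0.043, 0, 0], [-1, -0.036, -0.043, 0, 0], [-1, -0.041, -0.043, 0, 0], [-1, -0.044, -0.043, 0, 0], [-1, -0.044, -0.043, 0, 0], [-1, -0.044, -0.043, 0, 0]]}}

```text
time_s: 7.42
tool_pos: [0.5438, -0.0976, 0.1019]
tool_rot: [160.4, 90.0, 162.9]
force: [0.1, -0.5, -1.7]
grip_width: 0.0177
```

Request:
{"op": "step_arm", "data": {"deltas": [[-1, -0.002, 0, 0, 0], [-1, -0.004, 0, 0, 0], [-1, -0.006, 0, 0, 0], [-1, -0.008, 0, 0, 0], [-1, -0.01, 0, 0, 0], [-1, -0.011, 0, 0, 0], [-1, -0.011, 0, 0, 0]]}}

```text
time_s: 8.3
tool_pos: [0.544, -0.0976, 0.1131]
tool_rot: [88.5, 90.0, 91.0]
force: [-0.4, -0.6, -1.8]
grip_width: 0.0179
```

```bash
cat >> h.py <<'E'
def strip(cam='scene',save=None):
    m,p,d=look(cam)
    if save: cv2.imwrite('pics/'+save,cv2.resize(p[170:330,190:440],None,fx=3,fy=3,interpolation=2)[:,:,::-1])
    o=monitor.get_obs(); print(o['time_s'],o['tool_pos'],o['force'],o['wrist_torque'],o['grip_width'])
    for r in regions_of(cam,'ruler')[:1]:
        M=r['pixels']; P=pts(m,d,M); C=p[M&(d>0)].astype(int); q=P[C.max(1)<130]; print('p',r['p'])
        for lo in np.arange(-.28,.2,.04):
            s=q[(q[:,1]>lo)&(q[:,1]<lo+.04)]
            if len(s)>5: print(len(s),np.median(s,axis=0).round(4),s[:,1].min().round(4),s[:,1].max().round(4))
        return q
E
python3 - <<'E'
from h import *
strip('scene','p1.png')
E
```

```text
8.35 [ 0.5440142  -0.0974945   0.11311625] [-0.65332909  0.17507178 -2.61563509] [-0.0839511   0.09096019 -0.05588407] 0.017686719826081113
p 0.75
81 [ 0.5481 -0.1273  0.0789] -0.1355 -0.1201
88 [ 0.5527 -0.1123  0.0804] -0.12 -0.1059
8 [ 0.5555 -0.0058  0.0894] -0.0106 -0.0006
33 [0.5541 0.0215 0.0896] 0.0002 0.039
```

View pics/p1.png

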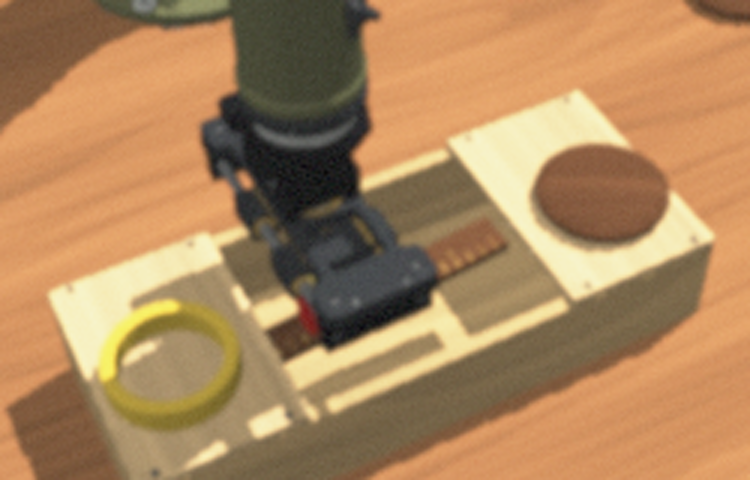

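The strip is pivoting gently: slope about 4°, +y end at z≈0.09 and y≈0.039, clear of the lid's board, and the contact force is only about 1 N. I'll continue slowly.

Request:
{"op": "step_arm", "data": {"deltas": [[-1, -0.0015, 0, 0, 0], [-1, -0.003, 0, 0, 0], [-1, -0.0045, 0, 0, 0], [-1, -0.006, 0, 0, 0], [-1, -0.0075, 0, 0, 0], [-1, -0.009, 0, 0, 0], [-1, -0.0105, 0, 0, 0], [-1, -0.011, 0, 0, 0], [-1, -0.011, 0, 0, 0]]}}

```text
time_s: 9.52
tool_pos: [0.544, -0.0977, 0.1242]
tool_rot: [44.5, 90.0, 46.9]
force: [0.3, -1.0, -1.8]
grip_width: 0.0177
```

```bash
python3 - <<'E'
from h import *
strip('scene','p2.png')
E
```

```text
9.575 [ 0.54405042 -0.09769082  0.12415666] [ 0.09409544  0.08494662 -1.53930848] [-0.10299457  0.03445705  0.02339262] 0.01807778295614798
p 0.85
90 [ 0.5491 -0.1274  0.0803] -0.1357 -0.1201
116 [ 0.5523 -0.1115  0.0864] -0.1199 -0.1033
21 [ 0.5546 -0.0063  0.116 ] -0.0145 -0.0001
49 [0.5537 0.0195 0.1233] 0.0002 0.0397
18 [0.4427 0.0637 0.0212] 0.0423 0.079
```

View pics/p2.png

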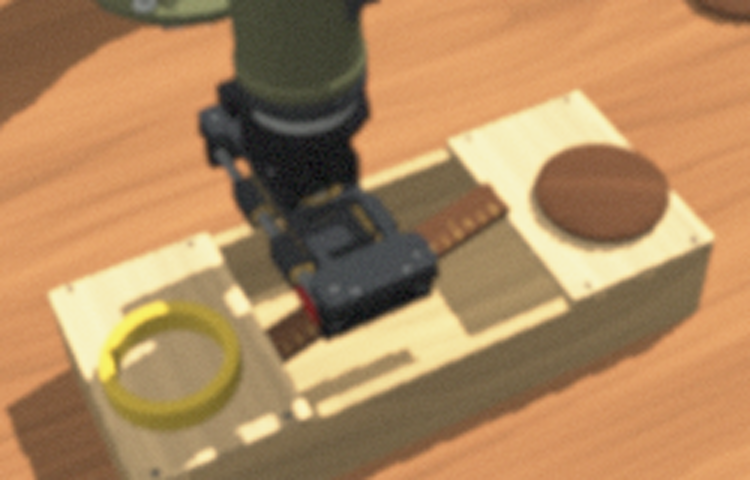

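The slope is now 16° with the +y end out at z≈0.125, y≈0.04. The -y end is still under the tape board, and the strip has room over the lid. I'll draw it out along +y at the slant.

Request:
{"op": "step_arm", "data": {"deltas": [[-1, 0, 0.005, 0, 0], [-1, 0, 0.012, 0, 0], [-1, -0.002, 0.022, 0, 0], [-1, -0.004, 0.034, 0, 0], [-1, -0.006, 0.046, 0, 0], [-1, -0.009, 0.06, 0, 0], [-1, -0.012, 0.074, 0, 0], [-1, -0.015, 0.088, 0, 0], [-1, -0.018, 0.1, 0, 0], [-1, -0.02, 0.108, 0, 0], [-1, -0.02, 0.11, 0, 0], [-1, -0.02, 0.11, 0, 0]]}}

```text
time_s: 11.12
tool_pos: [0.5392, 0.0118, 0.144]
tool_rot: [-110.9, 90.0, -108.5]
force: [-0.3, -0.3, -2.1]
grip_width: 0.0179
```

```bash
python3 - <<'E'
from h import *
strip('scene','p3.png')
E
```

```text
11.175 [0.53924146 0.01158814 0.14397099] [-0.94309761 -0.7189187  -1.39692783] [-0.09244358  0.00756684 -0.03391314] 0.018113190617946983
p 0.84
199 [ 0.5471 -0.0975  0.0765] -0.1148 -0.0801
231 [ 0.5459 -0.0601  0.0874] -0.0798 -0.0402
296 [ 0.5452 -0.0157  0.1008] -0.0399 -0.0001
91 [0.5495 0.0039 0.1092] 0.0001 0.0188
28 [0.5495 0.1342 0.1444] 0.1204 0.1477
```

View pics/p3.png

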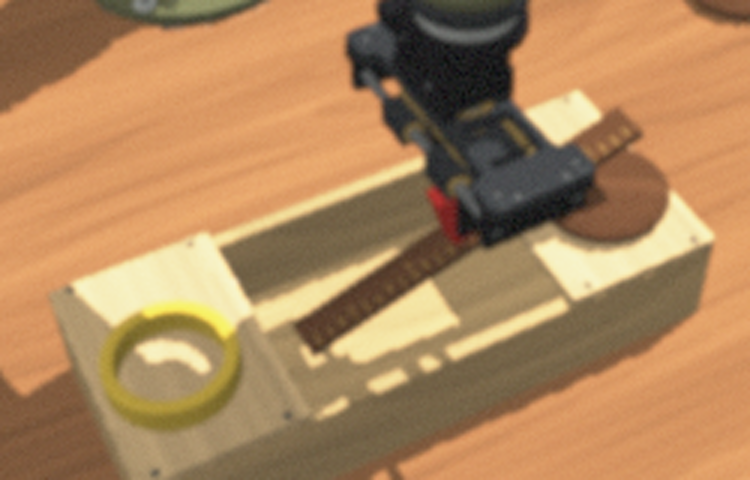

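The -y end is free of the tape board, at (310,345) in the crop, with the strip at 16° and above the lid. Next I lift straight up, then shift sideways over the case so the strip can be levelled clear of lid and tape.

Request:
{"op": "step_arm", "data": {"deltas": [[-1, -0.008, 0, 0, 0], [-1, -0.02, 0, 0, 0], [-1, -0.035, 0, 0, 0], [-1, -0.05, 0, 0, 0], [-1, -0.065, 0, 0, 0], [-1, -0.07, 0, -0.01, 0], [-1, -0.07, -0.008, -0.025, 0], [-1, -0.07, -0.018, -0.04, 0], [-1, -0.07, -0.028, -0.055, 0], [-1, -0.07, -0.036, -0.067, 0], [-1, -0.07, -0.038, -0.071, 0], [-1, -0.07, -0.038, -0.071, 0]]}}

```text
time_s: 12.72
tool_pos: [0.47, -0.0288, 0.2142]
tool_rot: [34.0, 89.9, 36.5]
force: [-0.3, -0.1, -1.3]
grip_width: 0.0178
```

```bash
python3 - <<'E'
from h import *
q=strip('scene','p4.png')
m,p,d=look('scene')
for t in('bowl_lid','tape_roll'):
    r=regions_of('scene',t)[0]; P=pts(m,d,r['pixels']); P=P[(P[:,2]>.094)&(P[:,2]<.115)]; print(t,r['p'],P[:,:2].min(0),P[:,:2].max(0))
E
```

```text
12.775 [ 0.47022854 -0.02849586  0.2141723 ] [ 0.62168095 -0.12190133 -0.58004166] [-0.15935463 -0.02489412  0.01193635] 0.017846596391711666
p 0.62
211 [ 0.4791 -0.1375  0.1458] -0.1548 -0.1201
244 [ 0.4783 -0.1006  0.1575] -0.1198 -0.08
280 [ 0.4782 -0.0573  0.171 ] -0.0798 -0.04
131 [ 0.4817 -0.031   0.1817] -0.0397 -0.0001
24 [0.4808 0.0718 0.2095] 0.0637 0.0798
25 [0.4798 0.0971 0.2167] 0.0816 0.109
bowl_lid 0.86 [0.49260913 0.08212166] [0.58999535 0.17818826]
tape_roll 0.94 [ 0.50071514 -0.25113632] [ 0.59259034 -0.16064281]
```

View pics/p4.png

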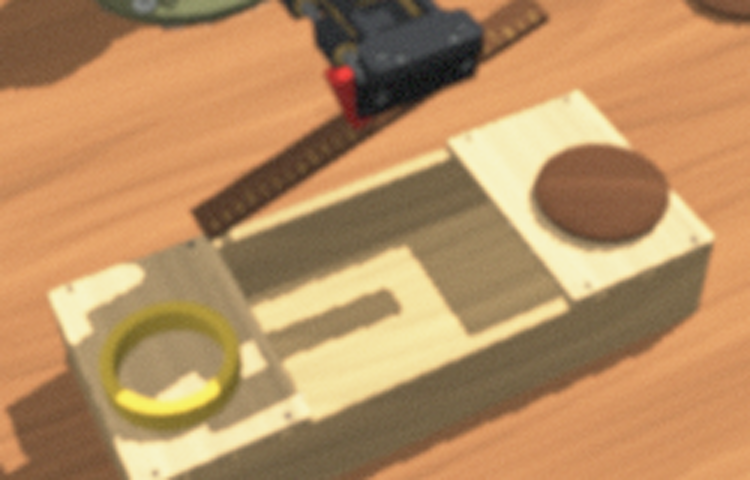

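The strip is fully out and held at 16°; lid and tape sit where they were. I now lower it so the low end touches the bare board beside the tape, to turn it level in the pads.

Request:
{"op": "step_arm", "data": {"deltas": [[-1, 0.006, 0, -0.006, 0], [-1, 0.016, 0, -0.01, 0], [-1, 0.026, 0, -0.01, 0], [-1, 0.034, 0, -0.01, 0], [-1, 0.04, 0, -0.01, 0], [-1, 0.043, 0, -0.01, 0], [-1, 0.046, 0, -0.01, 0], [-1, 0.049, 0.001, -0.01, 0], [-1, 0.052, 0.002, -0.01, 0], [-1, 0.055, 0.003, -0.01, 0], [-1, 0.058, 0.004, -0.01, 0], [-1, 0.058, 0.004, -0.01, 0]]}}

```text
time_s: 14.48
tool_pos: [0.4596, -0.0252, 0.1558]
tool_rot: [-162.8, 90.0, -160.4]
force: [-0.0, -0.5, -1.4]
grip_width: 0.0177
```

```bash
python3 - <<'E'
from h import *
q=strip('scene','p5.png')
E
```

```text
14.525 [ 0.45966934 -0.02533536  0.15590773] [ 0.3285515   0.24344996 -1.14229417] [-0.03629852  0.03878567  0.0350517 ] 0.018016738803769528
```

```bash
cat >> h.py <<'E'
def dark(cam,xc=.46):
    m,p,d=look(cam); P=pts(m,d,np.ones(d.shape,bool)); C=p[d>0].astype(int)
    q=P[(abs(P[:,0]-xc)<.032)&(C.max(1)<135)&(P[:,2]>.07)&(P[:,2]<.26)&(abs(P[:,1]+.03)<.19)&((C[:,0]-C[:,2])>12)]
    for lo in np.arange(-.22,.16,.03):
        s=q[(q[:,1]>lo)&(q[:,1]<lo+.03)]
        if len(s)>5: print(cam,len(s),np.median(s,axis=0).round(4),s[:,1].min().round(4),s[:,1].max().round(4))
E
python3 - <<'E'
from h import *
dark('scene')
dark('side')
E
```

```text
scene 172 [ 0.4692 -0.1446  0.0961] -0.157 -0.1303
scene 174 [ 0.4685 -0.1149  0.1023] -0.13 -0.1
scene 165 [ 0.467  -0.0848  0.1086] -0.0999 -0.0702
scene 334 [ 0.4627 -0.052   0.1521] -0.07 -0.04
scene 208 [ 0.4708 -0.0331  0.1361] -0.0398 -0.0107
scene 56 [ 0.4806 -0.0048  0.2334] -0.0099 0.019
scene 27 [0.4707 0.0707 0.1416] 0.0611 0.0786
scene 26 [0.4697 0.0958 0.1469] 0.082 0.1099
side 131 [ 0.4707 -0.201   0.0864] -0.2197 -0.1903
side 182 [ 0.4598 -0.1745  0.0868] -0.19 -0.1603
side 210 [ 0.4539 -0.1486  0.0913] -0.16 -0.13
side 146 [ 0.4527 -0.1148  0.1029] -0.1298 -0.1003
side 138 [ 0.4538 -0.085   0.1104] -0.0993 -0.0701
side 278 [ 0.4582 -0.0498  0.1494] -0.0696 -0.0401
side 189 [ 0.4514 -0.0351  0.1379] -0.04 -0.011
side 82 [0.4479 0.0076 0.1302] -0.0098 0.02
side 70 [0.4451 0.0324 0.1353] 0.0201 0.0496
side 71 [0.4444 0.0633 0.085 ] 0.05 0.0798
side 35 [0.4312 0.0958 0.0789] 0.0804 0.1097
side 29 [0.4306 0.12   0.078 ] 0.1105 0.14
side 12 [0.4309 0.1497 0.0758] 0.1408 0.1578
```

It is turning level as intended (12° now, end resting on the board, low force). I continue.

Request:
{"op": "step_arm", "data": {"deltas": [[-1, 0.0025, 0.001, 0, 0], [-1, 0.005, 0.002, 0, 0], [-1, 0.0075, 0.003, 0, 0], [-1, 0.01, 0.004, 0, 0], [-1, 0.0125, 0.005, 0, 0], [-1, 0.015, 0.006, 0, 0], [-1, 0.0175, 0.007, 0, 0], [-1, 0.02, 0.008, 0, 0], [-1, 0.0225, 0.009, 0, 0], [-1, 0.025, 0.01, 0, 0], [-1, 0.025, 0.01, 0, 0], [-1, 0.025, 0.01, 0, 0]]}}

```text
time_s: 16.18
tool_pos: [0.4594, -0.0152, 0.131]
tool_rot: [107.8, 90.0, 110.2]
force: [-0.2, 0.5, -2.5]
grip_width: 0.0178
```

```bash
python3 - <<'E'
from h import *
o=monitor.get_obs(); print(o['tool_pos'],o['force'])
dark('scene')
E
```

```text
[ 0.45935786 -0.01523531  0.13104226] [-0.20180227  0.46688322 -2.53101528]
scene 160 [ 0.4696 -0.144   0.0937] -0.1567 -0.13
scene 160 [ 0.4689 -0.1154  0.0949] -0.1298 -0.1001
scene 158 [ 0.4677 -0.0853  0.0956] -0.0998 -0.0703
scene 227 [ 0.4619 -0.0511  0.0973] -0.0698 -0.0401
scene 286 [ 0.4697 -0.0298  0.1261] -0.0398 -0.0102
scene 87 [0.4759 0.0054 0.2131] -0.01 0.0189
scene 18 [0.4729 0.0354 0.095 ] 0.0214 0.0495
scene 21 [0.4707 0.0684 0.0944] 0.0525 0.0793
scene 31 [0.4691 0.0944 0.0963] 0.0803 0.109
scene 6 [0.469  0.1132 0.0996] 0.1112 0.1177
```

The strip is level (about 1°). I firm up the grip, lift, and bring it over the middle of the case.

Request:
{"op": "step_arm", "data": {"deltas": [[-1, 0, 0, 0, 0], [-1, 0, 0, 0, 0], [-1, -0.003, 0, 0, 0], [-1, -0.009, 0, 0, 0], [-1, -0.018, 0, 0, 0], [-1, -0.03, 0, 0, 0], [-1, -0.044, 0, 0, 0], [-1, -0.058, 0, 0, 0], [-1, -0.072, 0, 0, 0], [-1, -0.086, 0, 0, 0], [-1, -0.098, 0, 0, 0], [-1, -0.105, 0, 0, 0]], "newtons": 15}}

```text
time_s: 17.73
tool_pos: [0.4596, -0.0153, 0.2369]
tool_rot: [13.4, 90.0, 15.9]
force: [0.7, -0.4, -0.4]
grip_width: 0.0179
```

Request:
{"op": "step_arm", "data": {"deltas": [[-1, -0.003, -0.002, 0.004, 0], [-1, -0.007, -0.006, 0.014, 0], [-1, -0.01, -0.011, 0.026, 0], [-1, -0.01, -0.016, 0.038, 0], [-1, -0.01, -0.021, 0.05, 0], [-1, -0.01, -0.025, 0.06, 0], [-1, -0.01, -0.027, 0.064, 0], [-1, -0.01, -0.027, 0.064, 0], [-1, -0.01, -0.027, 0.064, 0], [-1, -0.01, -0.027, 0.064, 0], [-1, -0.01, -0.027, 0.064, 0], [-1, -0.01, -0.027, 0.064, 0]]}}

```text
time_s: 19.23
tool_pos: [0.5244, -0.0395, 0.2461]
tool_rot: [49.8, 90.0, 52.2]
force: [-1.2, -0.7, -1.6]
grip_width: 0.0179
```

```bash
python3 - <<'E'
from h import *
o=monitor.get_obs(); print(o['time_s'],o['tool_pos'],o['force'],o['grip_width'],abs(o['joint_velocities']).max())
dark('scene',.535)
m,p,d=look('scene','end.png')
for t in('bowl_lid','tape_roll'):
    r=regions_of('scene',t)[0]; P=pts(m,d,r['pixels']); P=P[(P[:,2]>.094)&(P[:,2]<.115)]; print(t,r['p'],P[:,:2].min(0),P[:,:2].max(0))
E
```

```text
19.225 [ 0.52439875 -0.03947041  0.24613695] [-1.20335112 -0.70241922 -1.62581043] 0.017851304689058912 0.1159999019350998
scene 52 [ 0.5098 -0.2051  0.0951] -0.2197 -0.1914
scene 139 [ 0.534  -0.1698  0.2087] -0.1895 -0.1602
scene 214 [ 0.5335 -0.145   0.2097] -0.1599 -0.1301
scene 204 [ 0.5326 -0.1151  0.2105] -0.1297 -0.1005
scene 197 [ 0.5314 -0.0856  0.2115] -0.0999 -0.0704
scene 266 [ 0.5341 -0.055   0.214 ] -0.07 -0.0402
scene 65 [ 0.5383 -0.0267  0.2121] -0.0395 -0.0102
scene 50 [0.5374 0.0047 0.2125] -0.0094 0.0197
scene 47 [0.5363 0.0352 0.2134] 0.0201 0.0496
scene 39 [0.5352 0.0649 0.2141] 0.0511 0.0779
scene 203 [0.5457 0.0914 0.099 ] 0.0806 0.1099
scene 16 [0.5397 0.1156 0.1008] 0.1108 0.1384
bowl_lid 0.88 [0.49182939 0.0817537 ] [0.5896281  0.17872681]
tape_roll 0.69 [ 0.4986445  -0.25104518] [ 0.59265431 -0.16197113]
```

View pics/end.png

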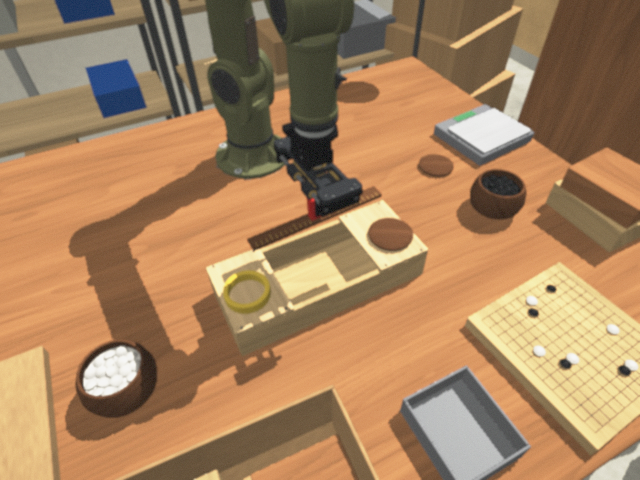

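The final view shows the straightedge level, from (250,243) to (382,193), above the case, with lid, tape, bowls and spare lid unmoved.

```bash
python3 -c "
from cell import env; print(env.sign_off())"
```

```text
the job is handed in; nothing more can be done
None
```

The straightedge is out of the case and held by its red grip, level and still over the middle of the case. I handed it in at about 19 s of the 42 s.

**How it came out:** I slid it toward -y and let it pivot in a light 4 N grip against the edge of the board with the tape on it. That brought the +y end up first, to about 16°. I then drew it out toward +y over the lid. To level it, I touched its low end on the bare board beside the tape. For the final hold I raised the grip to 15 N.

**Last checks:**
- **Level:** it slopes about 1°.
- **Height:** its underside is about 0.203 m up, roughly 117 mm above the case top and 95 mm above the tape.
- **Forces:** the readings I took, at the end of each move, never went beyond about 3 N. Weight accounts for about 1.4 N of that.
- **Other things:** lid and tape measure the same as before to within about 2 mm. The bowls and spare lid look unmoved in the last picture; I did not measure them again.

**Doubts:**
- The network missed the straightedge once, so I used colour and depth from then on.
- The readings hint that it slipped a few millimetres in the pads while being levelled.

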